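Slide the board holder under the parts feeder and stroke its lever

TASK

Slide the round board holder along the mat, without lifting it, from its yellow parking ring into the white ring under the feeder's outlet, standing it centrally in the ring. Then swing the feeder's sprung lever all the way to its stop, so that it drops the brass part into the holder, and let go so that the lever springs back. Do not touch the brass part with the robot, and leave the jar, screwdriver and brush where they are.

Things in the scene. Friction and masses are not known exactly. Their poses are not given: they have to be found in the camera images.
- holder: Loose round dark steel dish, 260 to 470 g, 100 mm across, 16 mm high, wall 5 mm, inner floor 6 mm up, on a blue mat whose top is at z = 3 mm. Origin: centre of its underside; z up. On its -y side a lug 24 mm wide, 10 mm high carries an upright flat red grip tab. It starts in a yellow printed ring with the tab roughly towards world -y.
- tab (a point): Point in the holder's red grip tab, at holder (0, -63, 38) mm; axes as the holder's. The tab is 12 mm thick along x, 24 mm wide along y, and stands from the lug (10 mm) up to 49 mm above the holder's underside.
- feeder: Fixed parts feeder, grey, aluminium and red. Origin on the mat's top (z = 3 mm); z up. A 23 mm wide channel along its y at x = 0 (floor 34 mm up, walls to 44 mm) ends in an open lip at y = -34 mm, the outlet. Grey base x -25 to 85, y 8 to 100 mm, 34 mm high; red housing x 0 to 85, y 50 to 100 mm, 78 mm high.
- load_spot (a point): Centre of the white printed ring (108 mm across) on the mat, at feeder (0, -60, 0) mm: where the centre of the dish's underside belongs. Axes as the feeder's. The channel overhangs part of the ring with 28 mm of free height: the dish passes below, the tab does not, so keep the tab pointing to feeder -y.
- lever (a joint): Angle of the sprung lever on the feeder, vertical hinge: 0 at rest, 1.10 rad at its stop, growing counter-clockwise seen from above (knob from feeder +y over -x to -y). About 1.5 N at the knob starts it, 4 N holds it at the stop; it springs back when let go. A pin under its arm pushes the part, which falls off the lip in the last third. Swing calmly, knob about 0.1 m/s.
- lever_hinge (a point): Point on the lever's hinge axis, at feeder (62, 0, 70) mm. Axes as the feeder's.
- lever_knob (a point): Middle of the upright red knob at the lever's end: cylinder 16 mm across, 58 to 98 mm above the mat's top, this point 84 mm above it and 150 mm from the hinge axis. At rest at feeder (-66, 78) mm, at the stop (-66, -78) mm. The steel arm to it is 14 mm wide, 58 to 66 mm above the mat's top.
- part: Loose brass-coloured square part, 20 x 20 x 8 mm, 14 to 28 g, in the feeder's channel in front of the lever's pin. Origin: centre of its underside.
- jar: Bystander: small amber jar with black cap, 44 mm in diameter, 45 mm high. Origin: centre of its underside.
- driver: Bystander: screwdriver lying on the mat, 170 mm long along its x. Origin about mid-length, at the underside.
- brush: Bystander: small brush lying on the mat, 150 mm long along its x. Origin about mid-length, at the underside.

How it is judged:
By the outcome, as a careful person would: the job done as asked, in the order asked, and still so for the second after the job is handed in, with the robot touching nothing.
It also fails if it takes over 56 s, if anything falls off the work surface, if the arm or the gripper's body presses on something with over 40 N, if the wrist force passes 120 N, or if a joint passes its speed limit or range.

ROBOT

A 6-joint arm with a two-finger parallel gripper is mounted at the origin on the work surface. World frame = base frame: x ahead of the robot, y to its left, z up, the work surface at z = 0. Lengths are in m, angles in rad, forces in N, time in s.
With the tool pointing down it reaches from about 0.425 to 0.95 m from the base axis. Payload 3.5 kg.
Tool frame: the origin (TCP) lies at the very end of the fingers, on their centre line; the grasp point (between the pads) lies 19 mm behind it (ctrl.pinch_z is the distance from the TCP to the grasp point, in m); z points along the fingers, y is the line along which they close (so a half turn about z gives the same grasp; the last joint's range is limited). The gripper opens to 85 mm and grips with 20 to 120 N. Pads are 22 mm wide; open, the fingers measure 114 mm over their backs; the gripper's body (76 mm by 85 mm) begins 54 mm behind the grasp point. The pads swing forward as they close: fully open they stand 13 mm farther back than shut.
Start: joints at [-1.425, 0.286, 1.577, -0, 1.279, -0.15], TCP at [0.197, -0.646, 0.231] pointing down, gripper open.
Joint ranges: [-2.77, 2.77], [-0.9, 2.22], [0.21, 2.48], [-1.53, 4.67], [0.24, 2.81], [-2.84, 2.84]. Speed limits (rad/s): [2.79, 2.79, 3.14, 3.14, 3.14, 3.14].

INTERFACE

Orientations are given as a unit quaternion [x, y, z, w].
In Python, from plant import ctrl gives the robot as it stands. The module is installed in compiled form; this text tells all that it offers.
- The arm moves only by the shell command python3 -m crank 'ROWS' [OPENING] [FORCE]. ROWS is JSON, a list of rows, each a list of 6 numbers: the shift along the tool's x, y, z in cm, then the turn, a rotation vector about the tool's x, y, z in rad. In form: [[tx, ty, tz, rx, ry, rz], ...]. A call has 1 to 10 rows; each row is the pose to reach, as a shift and turn from the pose commanded when the call began, along the tool's axes at that moment; what a row does not reach only later rows make up. A row lasts 1/10 s, in which the tool goes at most 50 mm and 8.59 degrees, less where a joint would pass 70% of its speed; a pose out of reach is approached as far as the arm can. A call with a gripper value outside its range is refused whole. OPENING is the opening, from 0 (shut) to 1 (fully open), set as the call begins (- or left out, the last holds). The fingers move at their own pace and stop on an object; FORCE is the grip in N (left out, the last holds). Time passes only in rows, so rows that repeat a pose let the fingers close. It gives the time, the measured TCP pose, the force, the opening and the grip force at its end, in the units of the state.
- ctrl.get_state(): the state, without advancing time (a new reading comes with each control period).
- ctrl.read_camera(name): name is "scene" or "top" or "wrist"; returns (picture, depth): 480x640x3 uint8, blue, green, red; 480x640 float32, m along the optical axis (not along the pixel's ray), 0 where there is no reading.
- ctrl.camera_info(name): a dict with "K" (3x3 intrinsics, pixels), "origin" and "orientation" of the camera in the world. Camera axes: x right, y down, z forward; pixel columns grow to the right and rows downward; lengths in m; the calibration is good to about 2 mm. A picture is of the moment at which its call begins: read the wrist's pose just before it. camera_info takes no time and is no camera call; for the wrist camera it gives the pose at the moment of the call.
- ctrl.sign_off(): hands the job in; it is judged then, once.
The state is a dict: "time": time; "qpos": joint angles; "dq": joint speeds; "joint_efforts": joint torques, N m; "eef_pos": TCP position; "tcp_rot": TCP orientation; "contact_force": force on the tool from outside, world axes, zero at the start; "wrist_torque": the same for the moment, N m; "opening": opening from 0.0 (shut) to 1.0 (fully open); "finger_force": force on a finger pad.
Only numpy, scipy, OpenCV 4.12 (cv2) and the standard library are available. Lean on these libraries where they do the work, as an engineer would, in place of code of your own. Each camera call takes 0.05 s, during which the arm holds its last target. There are 200 camera calls.

## Working session

There is one attempt and no reset: what is moved stays moved. The work goes in short steps, Python scripts to look and compute and a shell command to move; the robot and the scene stay as the last step left them, time stands still between calls to the robot, and variables do not carry over. Pictures are saved under pics/ and viewed, at most 10 in all, crops included, and the job is handed in when it is done.

```bash
mkdir -p pics; cat > h.py <<'E'
import numpy as np, cv2
from plant import ctrl
from scipy.spatial.transform import Rotation as R
def snap(n,f=None):
    i=ctrl.camera_info(n); p,d=ctrl.read_camera(n)
    if f: cv2.imwrite('pics/'+f+'.png',p); np.save('pics/'+f+'.npy',d); np.save('pics/'+f+'_K.npy',np.array(i,dtype=object),allow_pickle=True)
    return p,d,i
def cam(i):
    o=np.array(i['orientation']); Rm=R.from_quat(o).as_matrix() if o.size==4 else o.reshape(3,3)
    return np.array(i['K']).reshape(3,3),np.array(i['origin']),Rm
def pts(d,i):
    K,o,Rm=cam(i); v,u=np.mgrid[:480,:640]
    c=np.stack([(u-K[0,2])/K[0,0]*d,(v-K[1,2])/K[1,1]*d,d],-1)
    return c@Rm.T+o
def onz(u,v,z,i):
    K,o,Rm=cam(i); r=Rm@np.array([(u-K[0,2])/K[0,0],(v-K[1,2])/K[1,1],1]); return o+r*(z-o[2])/r[2]
def proj(P,i):
    K,o,Rm=cam(i); c=Rm.T@(np.array(P)-o); return (K@c/c[2])[:2]
E
python3 - <<'E'
from h import *
for n in('top','scene','wrist'):
    p,d,i=snap(n,n+'1'); print(n,i)
print(ctrl.get_state(), ctrl.pinch_z)
E
```

```text
top {'K': array([[483.85703915,   0.        , 321.55150517],
       [  0.        , 483.85703915, 244.34323371],
       [  0.        ,   0.        ,   1.        ]]), 'origin': array([0.45042261, 0.0068229 , 0.96928807]), 'orientation': array([-0.7008015 ,  0.7080909 , -0.06014485,  0.06218628])}
scene {'K': array([[594.34471796,   0.        , 317.5014154 ],
       [  0.        , 594.34471796, 242.99031913],
       [  0.        ,   0.        ,   1.        ]]), 'origin': array([ 1.30247718, -0.92751284,  0.83376293]), 'orientation': array([ 0.83608599,  0.26388785, -0.15170133, -0.45641005])}
wrist {'K': array([[339.25934438,   0.        , 316.55944743],
       [  0.        , 339.25934438, 238.85242177],
       [  0.        ,   0.        ,   1.        ]]), 'origin': array([ 0.26732937, -0.62269204,  0.37382276]), 'orientation': array([ 0.79501934, -0.58889178, -0.08728473,  0.11632758])}
{'time': 0.15, 'qpos': array([-1.42502157e+00,  2.87038702e-01,  1.57781280e+00,  9.57365287e-07,
        1.27860987e+00, -1.50030518e-01]), 'dq': array([ 0.00044444, -0.00242874, -0.00475216, -0.00022899, -0.0014298 ,
       -0.00039249]), 'joint_efforts': array([ 7.54353005e-04, -4.06604934e+01, -2.93139696e+01, -1.18364260e-04,
        3.99179145e-03, -6.61344856e-06]), 'eef_pos': array([ 0.19670459, -0.64517884,  0.23022902]), 'tcp_rot': array([ 9.89081917e-01,  1.47363793e-01,  2.44646542e-06, -9.34355207e-04]), 'contact_force': array([-0.62708485,  0.24840401,  0.11056856]), 'wrist_torque': array([-0.01507712,  0.00853801, -0.0234217 ]), 'finger_force': 0.0, 'opening': 1.0001264824868794} 0.0187
```

View pics/top1.png

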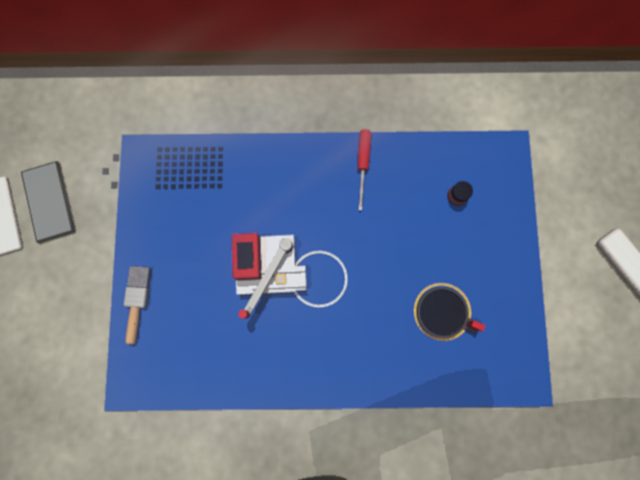

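View pics/scene1.png

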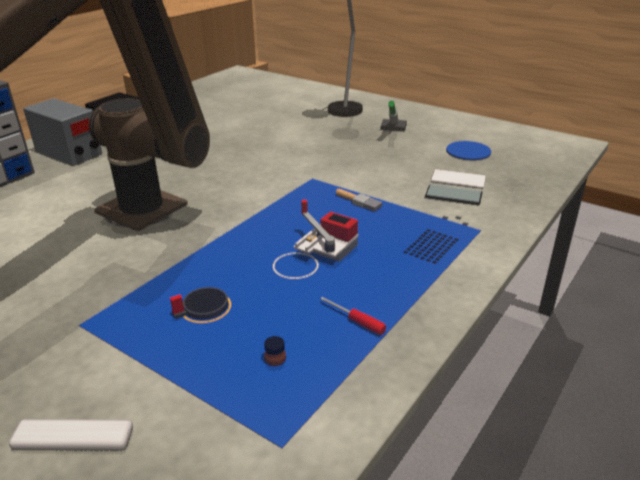

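The top view shows the white ring at about (320,279), feeder with its outlet to the right, lever knob at (244,314), holder at (442,312) with its tab at (478,326), the jar at (460,193), and the driver at (363,170). The scene view agrees: ring at (296,265), holder at (206,303), tab at (178,305), knob at (305,205).

```bash
python3 - <<'E'
from h import *
def tri(a,b):
    A=[];B=[]
    for i,(u,v) in (a,b):
        K,o,Rm=cam(i); r=Rm@np.array([(u-K[0,2])/K[0,0],(v-K[1,2])/K[1,1],1]);r/=np.linalg.norm(r)
        P=np.eye(3)-np.outer(r,r);A.append(P);B.append(P@o)
    A=np.vstack(A);B=np.hstack(B);x=np.linalg.lstsq(A,B,rcond=None)[0];return x,np.linalg.norm(A@x-B)
for n in('top1','scene1'):
    p=cv2.imread(f'pics/{n}.png');d=np.load(f'pics/{n}.npy');i=np.load(f'pics/{n}_K.npy',allow_pickle=True).item()
    P=pts(d,i);hsv=cv2.cvtColor(p,cv2.COLOR_BGR2HSV);H,S,V=[hsv[...,k].astype(int) for k in range(3)]
    x,y,z=P[...,0],P[...,1],P[...,2]; box=(x>.25)&(x<.75)&(y>-.45)&(y<.42)&(d>0)
    print(n,'mat z',np.median(z[box&(H>105)&(H<125)&(S>150)]))
    red=box&((H<8)|(H>172))&(S>150)&(V>90)
    nn,l,st,c=cv2.connectedComponentsWithStats(red.astype(np.uint8))
    for k in range(1,nn):
        if st[k,4]>8:
            q=P[l==k]; print(' red',st[k,4],c[k].round(1),np.median(q,0).round(4),q.min(0).round(3),q.max(0).round(3))
    def circ(m,name,zz=.003):
        vv,uu=np.nonzero(m); W=np.array([onz(a,b,zz,i)[:2] for a,b in zip(uu,vv)])
        for _ in range(5):
            A=np.c_[2*W,np.ones(len(W))];s=np.linalg.lstsq(A,(W**2).sum(1),rcond=None)[0];r=np.sqrt(s[2]+s[0]**2+s[1]**2)
            e=abs(np.hypot(*(W-s[:2]).T)-r);W=W[e<max(.003,np.median(e)*2)]
        print(' ',name,s[:2].round(4),r.round(4),len(W),proj([*s[:2],zz],i).round(1))
    white=(S<110)&(V>120)&(abs(z-.003)<.012)&box&(np.hypot(x-.38,y-0)<.12)
    circ(white,'white')
    yel=(H>10)&(H<32)&(S>60)&(V>90)&box&(abs(z-.003)<.02)&(y<-.12)
    circ(yel,'yellow')
    dark=(V<70)&box&(np.hypot(x-.32,y+.25)<.075)
    q=P[dark];print(' dark',dark.sum(),np.median(q,0).round(4),q.min(0).round(3),q.max(0).round(3))
    rim=box&(abs(z-.019)<.003)&(np.hypot(x-.32,y+.25)<.06+.01)&(V<110)
    circ(rim,'rim',.019)
    hs=box&(z>.065)&(z<.095); print(' housing', hs.sum())
    br=box&(H>10)&(H<30)&(S>60)&(y>-.02)&(y<.2)&(z>.025)&(z<.06); q=P[br]; print(' brass',br.sum(),np.median(q,0) if br.sum() else '')
E
python3 - <<'E'
import cv2
a=cv2.imread('pics/top1.png')[215:360,215:500]; cv2.imwrite('pics/c1.png',cv2.resize(a,None,fx=2.8,fy=2.8,interpolation=2))
E
```

```text
top1 mat z 0.003482115978563294
 red 637 [245.5 256.3] [0.5833 0.1486 0.0815] [0.546 0.126 0.077] [0.628 0.174 0.086]
 red 49 [242.8 313.6] [0.4782 0.1497 0.101 ] [0.473 0.143 0.096] [0.485 0.157 0.104]
 red 80 [477.  325.3] [ 0.4548 -0.2795  0.0518] [ 0.447 -0.291  0.044] [ 0.462 -0.269  0.056]
  white [3.828e-01 2.000e-04] 0.1124 1000 [327.2 364.3]
  yellow [ 0.4832 -0.2282] 0.0537 353 [442. 311.]
  return _methods._mean(a, axis=axis, dtype=dtype,
  ret = um.true_divide(
Traceback (most recent call last):
ValueError: zero-size array to reduction operation minimum which has no identity
```

View pics/c1.png

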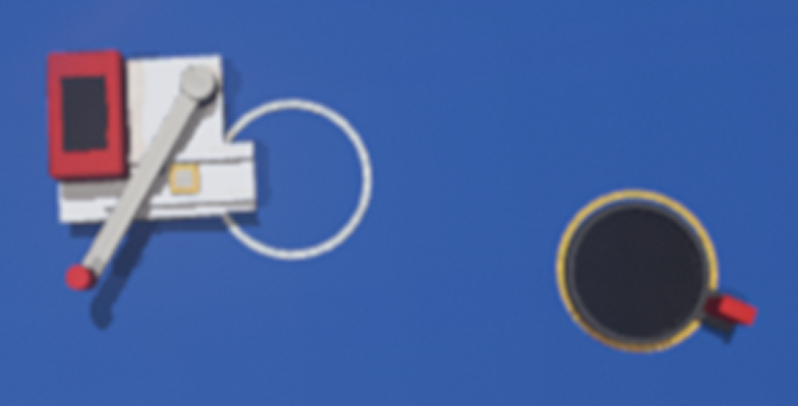

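View pics/wrist1.png

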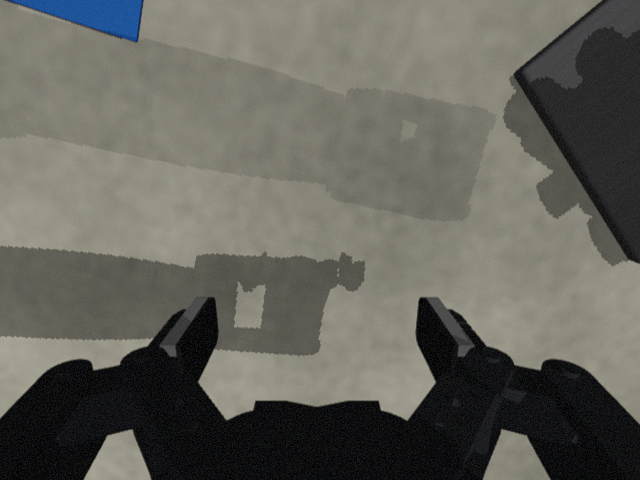

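The crop shows the ring centred about (298,180), the holder rim at (636,270), the tab at (736,310), the knob at (80,277) and the brass part at (184,178). The wrist view shows only bare table with the mat's corner at top left. I'll fit again around the right centres, in both views.

```bash
cat > m.py <<'E'
from h import *
def meas(p,d,i,n):
    P=pts(d,i);hsv=cv2.cvtColor(p,cv2.COLOR_BGR2HSV);H,S,V=[hsv[...,k].astype(int) for k in range(3)]
    x,y,z=P[...,0],P[...,1],P[...,2]; box=(x>.4)&(x<.68)&(y>-.42)&(y<.25)&(d>0)
    print(n,'mat z',np.median(z[box&(H>105)&(H<125)&(S>150)]).round(4))
    red=box&((H<8)|(H>172))&(S>150)&(V>90)
    nn,l,st,c=cv2.connectedComponentsWithStats(red.astype(np.uint8))
    for k in range(1,nn):
        if st[k,4]>25:
            q=P[l==k]; t=q[q[:,2]>q[:,2].max()-.009]; mm=t[:,:2]-t[:,:2].mean(0); w,v=np.linalg.eigh(mm.T@mm); a=np.degrees(np.arctan2(v[1,1],v[0,1]))
            print(' red',st[k,4],c[k].round(1),'mid',((q.min(0)+q.max(0))/2).round(4),q.min(0).round(3),q.max(0).round(3),'top med',np.median(t,0).round(4),'ax',round(a,1))
    def circ(m,name,c0,r0,zz=.003):
        vv,uu=np.nonzero(m); W=np.array([onz(a,b,zz,i)[:2] for a,b in zip(uu,vv)]); s=np.array(c0);
        for tol in(.012,.008,.005,.004,.004):
            e=abs(np.hypot(*(W-s[:2]).T)-r0);U=W[e<tol]
            if len(U)<10: print(name,'few');return
            s=np.linalg.lstsq(np.c_[2*U,np.ones(len(U))],(U**2).sum(1),rcond=None)[0];r=np.sqrt(s[2]+s[0]**2+s[1]**2)
        print(' ',name,s[:2].round(4),r.round(4),len(U),proj([*s[:2],zz],i).round(1)); return s[:2]
    circ((S<120)&(V>120)&(abs(z-.003)<.012)&box,'white',(.545,-.0),.053)
    circ((H>10)&(H<32)&(S>60)&(V>80)&box&(abs(z-.003)<.02)&(y<-.12),'yellow',(.483,-.228),.053)
    circ(box&(z>.0145)&(z<.024)&(V<130)&(y<-.1)&(S<170),'rim',(.483,-.228),.0475,.019)
    br=box&(H>10)&(H<30)&(S>60)&(y>-.02)&(y<.2)&(z>.025)&(z<.06)&(x<.6); print(' brass',br.sum(),np.median(P[br],0).round(4) if br.sum() else '')
    hs=box&(z>.074)&(z<.09)&(y>.1)&(x>.53)
    if hs.sum()>50: print(' housing rect',cv2.minAreaRect((P[hs][:,:2]*1000).astype(np.float32)))
E
python3 - <<'E'
from m import *
for n in('top1','scene1'):
    meas(cv2.imread(f'pics/{n}.png'),np.load(f'pics/{n}.npy'),np.load(f'pics/{n}_K.npy',allow_pickle=True).item(),n)
s=ctrl.get_state();print(s['eef_pos'],R.from_quat(s['tcp_rot']).as_matrix().round(3))
E
```

```text
top1 mat z 0.0035
 red 637 [245.5 256.3] mid [0.5867 0.1504 0.0817] [0.546 0.126 0.077] [0.628 0.174 0.086] top med [0.5833 0.1486 0.0815] ax -179.1
 red 49 [242.8 313.6] mid [0.479  0.1499 0.1   ] [0.473 0.143 0.096] [0.485 0.157 0.104] top med [0.4782 0.1497 0.101 ] ax 66.2
 red 80 [477.  325.3] mid [ 0.4549 -0.2799  0.05  ] [ 0.447 -0.291  0.044] [ 0.462 -0.269  0.056] top med [ 0.4548 -0.2796  0.0519] ax 66.5
  white [0.5504 0.0148] 0.0536 488 [318.9 278.3]
  yellow [ 0.4832 -0.2282] 0.0536 361 [442.1 311. ]
  rim [ 0.4805 -0.2244] 0.0472 423 [442.1 312.1]
 brass 69 [0.5475 0.0887 0.0453]
 housing rect ((587.4689331054688, 143.46746826171875), (85.53971099853516, 69.38461303710938), 5.352321624755859)
scene1 mat z 0.0035
 red 36 [303.9 204.8] mid [0.4831 0.1481 0.0901] [0.478 0.14  0.075] [0.488 0.156 0.105] top med [0.4828 0.1468 0.1004] ax 88.0
 red 297 [341.9 223.9] mid [0.5909 0.1469 0.0659] [0.549 0.121 0.046] [0.632 0.172 0.086] top med [0.6008 0.1368 0.0809] ax -173.7
 red 153 [176.8 303.8] mid [ 0.4578 -0.2842  0.0349] [ 0.451 -0.296  0.014] [ 0.465 -0.273  0.056] top med [ 0.4571 -0.2829  0.0509] ax 73.2
  white [0.5503 0.016 ] 0.0533 201 [295.1 264.8]
  yellow [ 0.4835 -0.2269] 0.0532 99 [205.6 306.2]
  rim [ 0.4831 -0.2261] 0.0474 257 [204.9 300.3]
 brass 40 [0.546  0.0852 0.0449]
 housing rect ((589.0776977539062, 150.8312225341797), (58.73332595825195, 86.26167297363281), 89.30070495605469)
[ 0.19670459 -0.64517884  0.23022902] [[ 0.957  0.292 -0.   ]
 [ 0.292 -0.957  0.002]
 [ 0.    -0.002 -1.   ]]
```

```bash
cat > go.py <<'E'
# print shift (cm) and turn (rad) in tool axes from measured pose to world target x y z, tool-y angle deg
import sys
from h import *
def go(x,y,z,a):
    s=ctrl.get_state();Q=R.from_quat(s['tcp_rot']);a=np.radians(a)
    ty=np.array([np.cos(a),np.sin(a),0]);tz=np.array([0,0,-1.]);T=R.from_matrix(np.c_[np.cross(ty,tz),ty,tz])
    d=Q.inv().apply(np.array([x,y,z])-s['eef_pos'])*100
    print('t',round(s['time'],2),'q',s['qpos'].round(2),'shift',d.round(2),'turn',(Q.inv()*T).as_rotvec().round(3),'F',s['contact_force'].round(1))
if __name__=='__main__': go(*map(float,sys.argv[1:]))
E
python3 go.py .456 -.2815 .12 -25
python3 -m crank '[[35.4,-27.2,11,0,0,-0.83],[35.4,-27.2,11,0,0,-0.83],[35.4,-27.2,11,0,0,-0.83],[35.4,-27.2,11,0,0,-0.83],[35.4,-27.2,11,0,0,-0.83],[35.4,-27.2,11,0,0,-0.83],[35.4,-27.2,11,0,0,-0.83],[35.4,-27.2,11,0,0,-0.83],[35.4,-27.2,11,0,0,-0.83],[35.4,-27.2,11,0,0,-0.83]]' 0.8 40
python3 -m crank '[[0,0,0,0,0,0],[0,0,0,0,0,0],[0,0,0,0,0,0]]'
python3 - <<'E'
from m import *
p,d,i=snap('wrist','w2'); meas(p,d,i,'w')
E
python3 go.py .456 -.2815 .023 -25
```

```text
t 0.15 q [-1.43  0.29  1.58  0.    1.28 -0.15] shift [ 35.4  -27.21  11.08] turn [-0.002 -0.001 -0.839] F [-0.6  0.2  0.1]
time: 1.15
eef_pos: [0.4569, -0.2775, 0.1192]
tcp_rot: [0.844, 0.536, -0.0, -0.002]
contact_force: [0.0, 0.5, 0.0]
opening: 0.8
finger_force: 0.0
time: 1.45
eef_pos: [0.4558, -0.2839, 0.122]
tcp_rot: [0.846, 0.533, 0.0, 0.001]
contact_force: [0.0, -0.7, 0.7]
opening: 0.798
finger_force: 0.0
w mat z 0.0041
 red 788 [312.5 243.7] mid [ 0.4545 -0.2801  0.0342] [ 0.445 -0.293  0.014] [ 0.464 -0.268  0.055] top med [ 0.455  -0.2789  0.0529] ax 65.7
white few
  yellow [ 0.4822 -0.2259] 0.0549 1709 [314.8 151.8]
  rim [ 0.4807 -0.2236] 0.0466 2728 [311.4 150.7]
 brass 0 
t 1.5 q [-0.75  0.1   2.   -0.    1.03 -0.3 ] shift [ 0.24 -0.09  9.9 ] turn [ 0.001  0.001 -0.011] F [ 0.5 -0.8 -0.2]
```

View pics/w2.png

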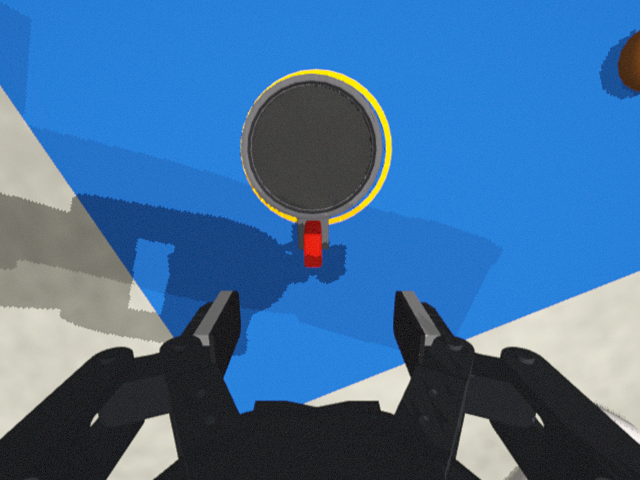

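The wrist view shows the tab at (313,244), nearly midway between the fingers, with the dish behind it at (314,150) and nothing in the descent path.

```bash
python3 -m crank '[[0.3,-0.2,1.5,0,0,-0.01],[0.3,-0.2,3,0,0,-0.01],[0.3,-0.2,4.5,0,0,-0.01],[0.3,-0.2,6,0,0,-0.01],[0.3,-0.2,7.2,0,0,-0.01],[0.3,-0.2,8.2,0,0,-0.01],[0.3,-0.2,9,0,0,-0.01],[0.3,-0.2,9.5,0,0,-0.01],[0.3,-0.2,9.7,0,0,-0.01],[0.3,-0.2,9.7,0,0,-0.01]]' 0.8
python3 -m crank '[[0,0,0,0,0,0],[0,0,0,0,0,0],[0,0,0,0,0,0],[0,0,0,0,0,0],[0,0,0,0,0,0],[0,0,0,0,0,0],[0,0,0,0,0,0],[0,0,0,0,0,0]]' 0 40
python3 - <<'E'
from m import *
for n in('top','scene'): meas(*snap(n,n+'3'),n)
E
python3 go.py .5525 -.0477 .025 2
```

```text
time: 2.5
eef_pos: [0.4557, -0.2788, 0.0244]
tcp_rot: [0.843, 0.538, 0.0, 0.0]
contact_force: [-0.2, -0.4, -0.5]
opening: 0.802
finger_force: 0.0
time: 3.3
eef_pos: [0.4557, -0.2789, 0.0247]
tcp_rot: [0.843, 0.538, -0.0, 0.0]
contact_force: [-1.6, 0.7, 4.5]
opening: 0.137
finger_force: 39.9
top mat z 0.0035
 red 634 [245.5 256.3] mid [0.5867 0.1501 0.0815] [0.546 0.126 0.076] [0.628 0.174 0.087] top med [0.582  0.149  0.0816] ax -179.6
 red 49 [242.8 313.6] mid [0.479  0.1499 0.1   ] [0.473 0.143 0.096] [0.485 0.157 0.104] top med [0.4782 0.1495 0.1018] ax 63.9
  white [0.5504 0.0148] 0.0536 494 [318.9 278.3]
  yellow [ 0.4831 -0.2283] 0.0536 378 [442.1 311. ]
  rim [ 0.4807 -0.2247] 0.0473 425 [442.3 312. ]
 brass 70 [0.5477 0.0889 0.0456]
 housing rect ((586.8280029296875, 143.5979766845703), (85.6417465209961, 64.252197265625), 1.2656019926071167)
scene mat z 0.0035
 red 35 [303.9 204.6] mid [0.4815 0.1489 0.0869] [0.475 0.141 0.07 ] [0.488 0.157 0.104] top med [0.4826 0.1473 0.1008] ax 125.6
 red 312 [342.4 224.4] mid [0.5914 0.1477 0.065 ] [0.549 0.123 0.044] [0.634 0.173 0.086] top med [0.602  0.1368 0.0806] ax -171.8
  white [0.5502 0.016 ] 0.0533 202 [295.1 264.8]
  yellow [ 0.4831 -0.2269] 0.0535 96 [205.5 306.1]
  rim [ 0.4832 -0.2261] 0.0474 230 [204.9 300.3]
 brass 38 [0.5464 0.0852 0.0448]
 housing rect ((588.3574829101562, 148.84732055664062), (86.65872192382812, 58.80664825439453), 3.1756980419158936)
t 3.4 q [-0.74  0.25  2.05 -0.    0.84 -0.3 ] shift [25.05 -0.96 -0.03] turn [ 0.    0.   -0.47] F [-1.6  0.   4.6]
```

```bash
python3 -m crank '[[0.6,0,0,0,0,-0.02],[1.6,-0.1,0,0,0,-0.05],[2.8,-0.1,0,0,0,-0.08],[4.2,-0.2,0,0,0,-0.11],[5.7,-0.3,0,0,0,-0.15],[7.2,-0.3,0,0,0,-0.18],[8.7,-0.4,0,0,0,-0.21],[10.2,-0.5,0,0,0,-0.24],[11.6,-0.5,0,0,0,-0.26],[12.6,-0.5,0,0,0,-0.28]]'
python3 go.py .552 -.0465 .025 2.3
```

```text
time: 4.4
eef_pos: [0.5048, -0.161, 0.0247]
tcp_rot: [0.758, 0.652, -0.0, 0.0]
contact_force: [-1.7, -4.9, 5.6]
opening: 0.128
finger_force: 40.2
t 4.4 q [-0.5   0.24  2.06 -0.    0.84 -0.35] shift [12.03  2.94 -0.03] turn [ 0.     0.001 -0.191] F [-1.7 -4.9  5.6]
```

```bash
python3 -m crank '[[1.2,0.3,0,0,0,-0.02],[2.6,0.6,0,0,0,-0.04],[4.1,1,0,0,0,-0.07],[5.6,1.4,0,0,0,-0.09],[7.1,1.7,0,0,0,-0.12],[8.6,2.1,0,0,0,-0.14],[10,2.4,0,0,0,-0.16],[11,2.7,0,0,0,-0.18],[11.6,2.8,0,0,0,-0.19],[11.9,2.9,0,0,0,-0.19]]'
python3 -m crank '[[0,0,0,0,0,0],[0,0,0,0,0,0],[0,0,0,0,0,0]]'
python3 - <<'E'
import m
from m import *
for n in('top','scene'):
    p,d,i=snap(n,n+'4'); P=pts(d,i); V=p.max(2).astype(int); mn=p.min(2).astype(int)
    x,y,z=P[...,0],P[...,1],P[...,2]
    k=(d>0)&(z>.014)&(z<.024)&(np.hypot(x-.55,y-.015)<.058)&((V-mn)<60)&(y<.03)
    vv,uu=np.nonzero(k);W=np.array([onz(a,b,.019,i)[:2] for a,b in zip(uu,vv)]).astype(np.float32)
    # outer boundary: farthest point per angle
    c=np.array([.55,.015])
    for _ in range(6):
        D=W-c;a=np.degrees(np.arctan2(D[:,1],D[:,0]))//6;U=np.array([W[a==b][np.argmax(np.hypot(*(W[a==b]-c).T))] for b in np.unique(a)])
        e=abs(np.hypot(*(U-c).T)-.05);U=U[e<.005]; 
        s=np.linalg.lstsq(np.c_[2*U,np.ones(len(U))],(U**2).sum(1),rcond=None)[0];c=s[:2]
    print(n,c.round(4),np.sqrt(s[2]+c@c).round(4),len(U))
    c0=(int(319),int(290)) if n=='top' else (296,265)
    cv2.imwrite(f'pics/{n}4c.png',cv2.resize(p[c0[1]-50:c0[1]+50,c0[0]-65:c0[0]+65],None,fx=6,fy=6,interpolation=2))
a=np.hstack([cv2.imread('pics/top4c.png'),cv2.imread('pics/scene4c.png')]);cv2.imwrite('pics/b4.png',cv2.resize(a,(800,308)))
E
python3 go.py .552 -.0465 .025 2.3
```

```text
time: 5.4
eef_pos: [0.5511, -0.048, 0.0247]
tcp_rot: [0.693, 0.721, -0.001, -0.0]
contact_force: [-2.8, -4.9, 8.7]
opening: 0.13
finger_force: 40.4
time: 5.7
eef_pos: [0.5513, -0.0476, 0.0248]
tcp_rot: [0.694, 0.72, 0.0, -0.0]
contact_force: [0.1, -1.4, 6.6]
opening: 0.134
finger_force: 40.3
top [0.5514 0.0108] 0.0465 6
scene [0. 0.] 0.0 0
t 5.8 q [-0.27  0.29  2.    0.    0.86 -0.31] shift [ 0.11  0.08 -0.03] turn [-0.    -0.001 -0.002] F [-1.  -1.7  6.7]
```

View pics/b4.png

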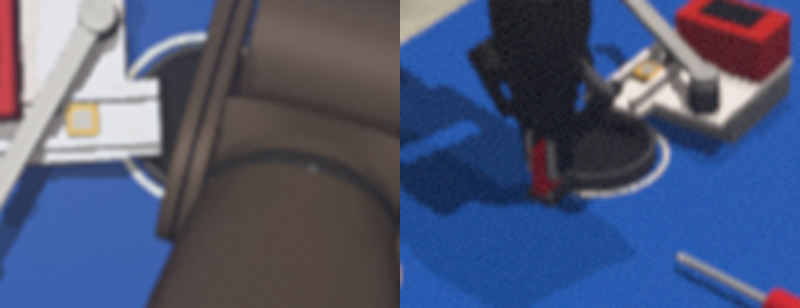

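The combined view shows the dish in the ring, with the white ring visible on its far sides; the arm hides the rest. The wrist camera is the better judge.

```bash
python3 - <<'E'
from h import *
p,d,i=snap('wrist','w5'); P=pts(d,i)
print(proj([.5503,.0154,.003],i))
h=cv2.cvtColor(p,cv2.COLOR_BGR2HSV)
c=proj([.5503,.0154,.003],i).astype(int)
y0=max(0,c[1]-120);x0=c[0]-160;print(x0,y0)
cv2.imwrite('pics/w5c.png',cv2.resize(p[y0:y0+240,x0:x0+320],None,fx=2.5,fy=2.5,interpolation=2))
E
```

```text
[318.48617136 162.06170114]
158 42
```

View pics/w5c.png

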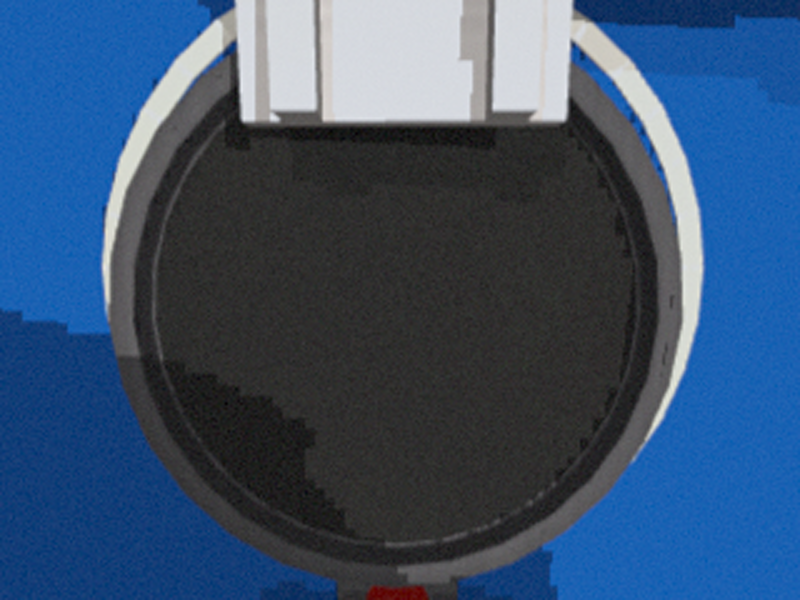

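The crop shows the dish a little left (rim centre about x=396 against the ring's 403) and too near the camera's bottom, since the ring shows only at the top. I'll fit both circles.

```bash
cat > fit.py <<'E'
from h import *
def fit(p,i,c0=(.5503,.0154),wh=True):
    h=cv2.cvtColor(p,cv2.COLOR_BGR2HSV);S,V=h[...,1].astype(int),h[...,2].astype(int)
    out={}
    K,o,Rm=cam(i)
    v,u=np.mgrid[:480,:640]; r=np.stack([(u-K[0,2])/K[0,0],(v-K[1,2])/K[1,1],np.ones(u.shape)],-1)@Rm.T
    for nm,m,z,r0 in (('ring',(S<90)&(V>150),.003,.0525),('rim',(S<70)&(V>50)&(V<125),.019,.0475)):
        W=(o+r*((z-o[2])/r[...,2])[...,None])[...,:2][m]; c=np.array(c0)
        for tol in (.007,.006,.0045,.004,.004,.004,.004,.004):
            U=W[abs(np.hypot(*(W-c).T)-r0)<tol]
            f=lambda q:np.hypot(*(U-q[:2]).T)-r0
            from scipy.optimize import least_squares
            c=least_squares(f,c,loss='soft_l1',f_scale=.001).x
        print(nm,c.round(4),len(U),'rms',np.sqrt(np.mean(f(c)**2)).round(5)); out[nm]=c
    dlt=out['ring']-out['rim']; s=ctrl.get_state(); Q=R.from_quat(s['tcp_rot'])
    print('move world mm',(dlt*1000).round(1),'tool cm',(Q.inv().apply([*dlt,0])*100).round(2),'eef',s['eef_pos'].round(4),'t',s['time'])
E
python3 - <<'E'
from fit import *
i=np.load('pics/w5_K.npy',allow_pickle=True).item(); fit(cv2.imread('pics/w5.png'),i)
print(cam(i)[1],cam(i)[2].round(3))
E
```

```text
ring [0.5507 0.02  ] 5234 rms 0.0021
rim [0.5492 0.013 ] 5384 rms 0.0013
move world mm [1.5 7.1] tool cm [0.7  0.18 0.  ] eef [ 0.5512 -0.0477  0.0247] t 5.85
[0.5490262  0.02679163 0.1685329 ] [[ 0.999  0.036  0.01 ]
 [ 0.038 -0.957 -0.287]
 [-0.     0.287 -0.958]]
```

```bash
sed -i "s/def fit(p,i,c0=(.5503,.0154),wh=True):/def fit(p,d,i,c0=(.5503,.0154)):\n    Z=pts(d,i)[...,2]/; s/(S<90)&(V>150)/(S<90)\&(V>130)\&(Z<.012)/; s/(V<125),/(V<125)\&(abs(Z-.019)<.006),/" fit.py
python3 - <<'E'
from fit import *
i=np.load('pics/w5_K.npy',allow_pickle=True).item(); fit(cv2.imread('pics/w5.png'),np.load('pics/w5.npy'),i)
E
```

```text
ring [0.5506 0.0203] 2339 rms 0.0018
rim [0.5492 0.0129] 5259 rms 0.00128
move world mm [1.4 7.4] tool cm [0.73 0.17 0.  ] eef [ 0.5512 -0.0477  0.0247] t 5.85
```

```bash
cat > fit2.py <<'E'
from h import *
from scipy.optimize import least_squares
def fit(p,d,i,c0=(.5503,.0154)):
    Z=pts(d,i)[...,2]; h=cv2.cvtColor(p,cv2.COLOR_BGR2HSV);S,V=h[...,1].astype(int),h[...,2].astype(int)
    out={}
    for nm,m,z,r0,rs in (('ring',(S<110)&(V>110)&(Z<.012),.003,.054,None),('rim',(S<80)&(V>25)&(V<140)&(abs(Z-.019)<.006),.019,.05,None)):
        c=np.array(c0); E=[]
        for row in range(42,262):
            k=np.nonzero(m[row])[0]; 
            cc=k[(k>190)&(k<450)]
            if len(cc)>1:
                for u in (cc[0]-.5,cc[-1]+.5): E.append(onz(u,row,z,i)[:2])
        E=np.array(E)
        for tol in(.01,.006,.003,.002,.002,.002):
            U=E[abs(np.hypot(*(E-c).T)-r0)<tol]
            c,r0f=(lambda s:(s.x[:2],s.x[2]))(least_squares(lambda q:np.hypot(*(U-q[:2]).T)-q[2],[*c,r0],loss='soft_l1',f_scale=.0005))
        cf=least_squares(lambda q:np.hypot(*(U-q).T)-r0,c,loss='soft_l1',f_scale=.0005)
        a=np.degrees(np.arctan2(*(U-c).T[::-1]));print(nm,'free r',c.round(4),r0f.round(4),'fixed r',cf.x.round(4),len(U),a.min().round(),a.max().round(),np.std(cf.fun).round(5)); out[nm]=cf.x
    dlt=out['ring']-out['rim']; s=ctrl.get_state(); Q=R.from_quat(s['tcp_rot'])
    print('move world mm',(dlt*1000).round(1),'tool cm',(Q.inv().apply([*dlt,0])*100).round(2),'eef',s['eef_pos'].round(4),'t',s['time'])
E
python3 - <<'E'
from fit2 import *
i=np.load('pics/w5_K.npy',allow_pickle=True).item(); fit(cv2.imread('pics/w5.png'),np.load('pics/w5.npy'),i)
E
```

```text
ring free r [0.5491 0.012 ] 0.055 fixed r [0.5501 0.0117] 41 -20.0 178.0 0.00035
rim free r [0.5492 0.013 ] 0.0495 fixed r [0.5492 0.0129] 396 -180.0 180.0 0.00019
move world mm [ 0.9 -1.2] tool cm [-0.12  0.08 -0.  ] eef [ 0.5512 -0.0477  0.0247] t 5.85
```

```bash
python3 - <<'E'
from h import *
from scipy.optimize import least_squares
i=np.load('pics/w5_K.npy',allow_pickle=True).item();p=cv2.imread('pics/w5.png');d=np.load('pics/w5.npy')
C=np.array([(225,12),(160,85),(120,170),(105,250),(105,300),(580,12),(640,65),(680,150),(702,250),(697,330),(680,390)])/2.5+[158,42]
for z in(.003,.0035):
    U=np.array([onz(*c,z,i)[:2] for c in C])
    for r in(.054,):
        s=least_squares(lambda q:np.hypot(*(U-q).T)-r,[.55,.015]);print(z,s.x.round(4),(s.fun*1e3).round(1))
    s=least_squares(lambda q:np.hypot(*(U-q[:2]).T)-q[2],[.55,.015,.054]);print(s.x.round(4),(s.fun*1e3).round(1))
# saturation along row 130 / 160
h=cv2.cvtColor(p,cv2.COLOR_BGR2HSV); Z=pts(d,i)[...,2]
for r in(100,142,165): print(r,h[r,194:222,1].tolist(),h[r,194:222,2].tolist(),(Z[r,194:222]*1000).round().tolist())
E
```

```text
0.003 [0.5511 0.02  ] [ 0.6  0.9  1.7  2.8  3.7 -0.3  0.8  0.3  1.6  3.   4.1]
[0.5508 0.0165 0.0569] [ 0.4 -0.1 -0.3 -0.1  0.2 -0.   0.6 -0.6 -0.4 -0.   0.5]
0.0035 [0.5511 0.0199] [ 0.6  0.8  1.6  2.6  3.5 -0.3  0.8  0.3  1.5  2.8  3.9]
[0.5508 0.0166 0.0567] [ 0.4 -0.1 -0.3 -0.1  0.2 -0.   0.6 -0.6 -0.4 -0.   0.5]
100 [213, 218, 233, 222, 209, 211, 226, 217, 204, 213, 218, 224, 216, 143, 30, 9, 12, 11, 11, 11, 9, 10, 11, 15, 8, 9, 14, 11] [177, 179, 177, 178, 179, 178, 177, 179, 181, 178, 178, 179, 176, 137, 195, 216, 219, 218, 217, 216, 218, 219, 202, 133, 92, 88, 92, 94] [3.0, 5.0, 6.0, 3.0, 4.0, 5.0, 4.0, 5.0, 4.0, 5.0, 5.0, 5.0, 6.0, 3.0, 5.0, 5.0, 4.0, 4.0, 4.0, 3.0, 6.0, 4.0, 5.0, 20.0, 19.0, 19.0, 20.0, 20.0]
142 [208, 225, 228, 233, 182, 50, 12, 12, 14, 5, 15, 9, 14, 13, 11, 5, 15, 3, 20, 9, 11, 16, 12, 44, 6, 17, 12, 16] [180, 177, 179, 177, 178, 189, 215, 217, 169, 101, 85, 89, 90, 97, 96, 97, 101, 97, 88, 57, 46, 47, 43, 46, 41, 44, 62, 78] [5.0, 4.0, 5.0, 4.0, 5.0, 4.0, 5.0, 4.0, 20.0, 20.0, 19.0, 20.0, 20.0, 20.0, 21.0, 20.0, 20.0, 20.0, 20.0, 20.0, 19.0, 16.0, 15.0, 14.0, 12.0, 11.0, 12.0, 10.0]
165 [215, 229, 228, 216, 224, 179, 74, 16, 8, 3, 8, 3, 14, 11, 10, 3, 5, 16, 37, 6, 67, 27, 10, 11, 13, 12, 4, 10] [179, 179, 177, 178, 179, 181, 193, 131, 93, 86, 90, 92, 93, 92, 98, 94, 99, 62, 41, 44, 42, 47, 50, 45, 57, 85, 59, 52] [5.0, 4.0, 4.0, 4.0, 6.0, 4.0, 4.0, 5.0, 19.0, 20.0, 21.0, 20.0, 19.0, 20.0, 21.0, 20.0, 19.0, 19.0, 19.0, 17.0, 17.0, 15.0, 13.0, 12.0, 11.0, 12.0, 10.0, 10.0]
```

```bash
sed -i 's/.003,.054,None/.003,.0568,None/' fit2.py
python3 -m crank '[[0.1,0.04,0,0,0,0],[0.2,0.08,0,0,0,0],[0.3,0.12,0,0,0,0],[0.36,0.15,0,0,0,0],[0.36,0.15,0,0,0,0],[0.36,0.15,0,0,0,0]]'
python3 - <<'E'
from fit2 import *
p,d,i=snap('wrist','w6');fit(p,d,i)
E
```

```text
time: 6.45
eef_pos: [0.5524, -0.0448, 0.0247]
tcp_rot: [0.694, 0.72, -0.001, -0.0]
contact_force: [-2.1, -4.0, 6.6]
opening: 0.134
finger_force: 40.3
ring free r [0.5503 0.0167] 0.057 fixed r [0.5503 0.0169] 383 -180.0 180.0 0.00023
rim free r [0.5503 0.0159] 0.0495 fixed r [0.5503 0.0157] 394 -180.0 180.0 0.00016
move world mm [-0.   1.1] tool cm [ 0.12  0.   -0.  ] eef [ 0.5524 -0.0448  0.0247] t 6.5
```

```bash

python3 -m crank '[[0.05,0,0,0,0,0],[0.12,0,0,0,0,0],[0.12,0,0,0,0,0],[0.12,0,0,0,0,0],[0.12,0,0,0,0,0]]'
python3 -m crank '[[0,0,0,0,0,0],[0,0,0,0,0,0],[0,0,0,0,0,0],[0,0,0,0,0,0],[0,0,0,0,0,0],[0,0,0,0,0,0]]' 0.6
python3 -m crank '[[0,0,-0.5,0,0,0],[0,0,-1.5,0,0,0],[0,0,-3,0,0,0],[0,0,-4.5,0,0,0],[0,0,-6,0,0,0],[0,0,-7.5,0,0,0],[0,0,-9,0,0,0],[0,0,-10,0,0,0],[0,0,-10,0,0,0],[0,0,-10,0,0,0]]'
python3 - <<'E'
from fit2 import *
p,d,i=snap('wrist','w7')
c=proj([.5503,.0154,.003],i);print(c)
try: fit(p,d,i)
except Exception as e: print(e)
c=c.astype(int);y0=max(0,c[1]-100)
cv2.imwrite('pics/w7c.png',cv2.resize(p[y0:y0+220,c[0]-140:c[0]+140],None,fx=2.6,fy=2.6,interpolation=2))
E
```

```text
time: 7.0
eef_pos: [0.5526, -0.0437, 0.0248]
tcp_rot: [0.694, 0.72, -0.0, 0.0]
contact_force: [-1.4, -5.7, 7.1]
opening: 0.136
finger_force: 40.2
time: 7.6
eef_pos: [0.5524, -0.0443, 0.0242]
tcp_rot: [0.695, 0.719, -0.0, -0.0]
contact_force: [0.5, -0.0, -0.9]
opening: 0.599
finger_force: 0.0
time: 8.6
eef_pos: [0.5524, -0.0444, 0.1243]
tcp_rot: [0.695, 0.719, -0.0, -0.0]
contact_force: [-0.3, 0.8, -0.1]
opening: 0.597
finger_force: 0.0
[316.01210331 157.08617559]
ring free r [0.5503 0.0167] 0.057 fixed r [0.5503 0.0167] 287 -180.0 179.0 0.00024
rim free r [0.5504 0.0171] 0.0494 fixed r [0.5504 0.0172] 265 -180.0 180.0 0.00034
move world mm [-0.1 -0.5] tool cm [-0.05 -0.01 -0.  ] eef [ 0.552  -0.0442  0.1236] t 8.65
```

View pics/w7c.png

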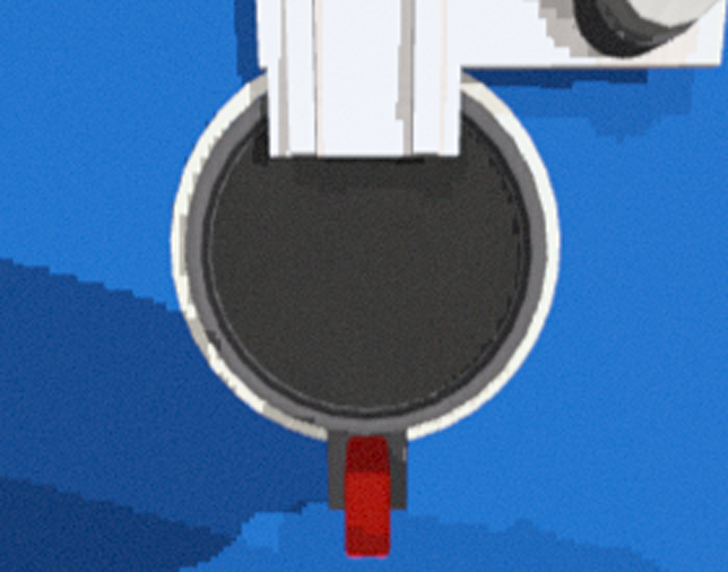

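The crop shows an even white band all round the dish (fit error about 0.5 mm), with the tab pointing straight out at (367,500). Next, the lever knob.

```bash
python3 go.py .4795 .152 .135 -29.3
```

```text
t 8.65 q [-0.26  0.14  1.96  0.    1.04 -0.3 ] shift [19.87 -6.56 -1.12] turn [-0.001 -0.     0.546] F [-0.1  1.   0. ]
```

```bash
python3 -m crank '[[0,0,-1.2,0,0,0.1],[4,-1.3,-1.2,0,0,0.2],[8,-2.6,-1.2,0,0,0.3],[12,-3.9,-1.2,0,0,0.4],[16,-5.3,-1.2,0,0,0.5],[18.5,-6.1,-1.2,0,0,0.55],[19.9,-6.6,-1.2,0,0,0.55],[19.9,-6.6,-1.2,0,0,0.55],[19.9,-6.6,-1.2,0,0,0.55],[19.9,-6.6,-1.2,0,0,0.55]]' 0.5
python3 - <<'E'
from m import *
s=ctrl.get_state();print(s['eef_pos'])
p,d,i=snap('wrist','w8');P=pts(d,i);h=cv2.cvtColor(p,cv2.COLOR_BGR2HSV);H,S,V=[h[...,k].astype(int) for k in range(3)]
red=((H<8)|(H>172))&(S>150)&(V>60)&(d>0)&(P[...,0]<.51)
q=P[red];t=q[q[:,2]>.095];print(len(q),len(t),np.median(t,0).round(4),((t.min(0)+t.max(0))/2).round(4),t.max(0).round(4),proj([.4795,.152,.087],i))
E
python3 go.py .4795 .152 .076 -29.3
```

```text
time: 9.65
eef_pos: [0.4801, 0.1511, 0.1362]
tcp_rot: [0.864, 0.503, -0.0, 0.0]
contact_force: [0.4, 0.0, 0.4]
opening: 0.503
finger_force: 0.0
[0.48014118 0.15112225 0.13618415]
905 601 [0.4801 0.1543 0.1019] [0.4796 0.1532 0.0996] [0.487  0.1611 0.1042] [315.28999647 264.27816089]
t 9.7 q [ 0.1   0.01  2.07 -0.    1.06  0.62] shift [ 0.05 -0.11  6.03] turn [ 0.     0.    -0.005] F [ 0.2 -0.4  1.3]
```

View pics/w8.png

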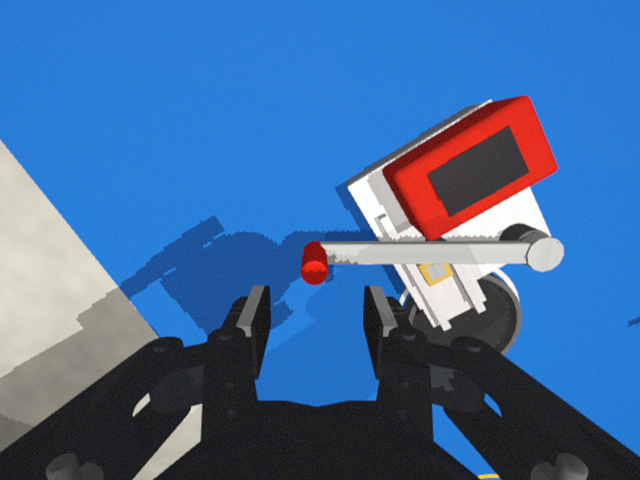

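The view shows the knob at (314,265) midway between the fingers, with the arm along row 253 to the hinge cap at (544,253), aligned with the closing line. I'll descend and close.

```bash
python3 -m crank '[[0.2,-0.1,0.7,0,0,0],[0.2,-0.1,1.5,0,0,0],[0.2,-0.1,2.3,0,0,0],[0.2,-0.1,3.1,0,0,0],[0.2,-0.1,3.9,0,0,0],[0.2,-0.1,4.6,0,0,0],[0.2,-0.1,5.2,0,0,0],[0.2,-0.1,5.7,0,0,0],[0.2,-0.1,5.9,0,0,0],[0.2,-0.1,5.9,0,0,0]]'
python3 -m crank '[[0,0,0,0,0,0],[0,0,0,0,0,0],[0,0,0,0,0,0],[0,0,0,0,0,0],[0,0,0,0,0,0],[0,0,0,0,0,0]]' 0 25
python3 - <<'E'
# arc offsets in current tool axes: hinge estimate
from h import *
s=ctrl.get_state();Q=R.from_quat(s['tcp_rot']);p=s['eef_pos'];print(p,s['opening'],s['contact_force'].round(1))
ty=Q.apply([0,1,0]);print('toolY ang',np.degrees(np.arctan2(ty[1],ty[0])))
Hn=np.array([.6102,.0787,p[2]]);print('radius',np.linalg.norm(p-Hn),np.degrees(np.arctan2(*(p-Hn)[1::-1])))
a0=np.arctan2(*(p-Hn)[1::-1])
for r in np.r_[0:1.1501:.05]:
    # circle of 150mm through p, centred along measured bearing
    u=lambda a:.15*np.array([np.cos(a),np.sin(a),0])
    d=Q.inv().apply(u(a0+r)-u(a0))*100;print(round(r,2),d.round(2).tolist())
E
```

```text
time: 10.7
eef_pos: [0.4796, 0.1544, 0.0771]
tcp_rot: [0.864, 0.504, -0.0, -0.0]
contact_force: [-0.1, 0.1, -0.2]
opening: 0.503
finger_force: 0.0
time: 11.3
eef_pos: [0.4802, 0.1544, 0.0778]
tcp_rot: [0.864, 0.504, 0.001, 0.0]
contact_force: [0.7, -1.3, 2.0]
opening: 0.172
finger_force: 25.6
[0.48024453 0.15437623 0.07780555] 0.1715874992174074 [ 0.7 -1.3  2. ]
toolY ang -29.50744139283999
radius 0.15038389982826933 149.78671626922744
0.0 [0.0, 0.0, 0.0]
0.05 [-0.75, 0.01, -0.0]
0.1 [-1.5, 0.06, -0.0]
0.15 [-2.24, 0.14, -0.0]
0.2 [-2.98, 0.26, -0.0]
0.25 [-3.72, 0.42, -0.0]
0.3 [-4.44, 0.62, -0.0]
0.35 [-5.15, 0.85, -0.0]
0.4 [-5.86, 1.11, -0.0]
0.45 [-6.54, 1.41, -0.0]
0.5 [-7.21, 1.75, -0.0]
0.55 [-7.87, 2.12, -0.0]
0.6 [-8.5, 2.52, -0.0]
0.65 [-9.11, 2.95, -0.0]
0.7 [-9.71, 3.41, -0.0]
0.75 [-10.27, 3.9, -0.0]
0.8 [-10.82, 4.42, -0.0]
0.85 [-11.33, 4.96, -0.0]
0.9 [-11.82, 5.53, -0.0]
0.95 [-12.28, 6.12, -0.0]
1.0 [-12.71, 6.74, -0.0]
1.05 [-13.1, 7.38, 0.0]
1.1 [-13.47, 8.03, 0.0]
1.15 [-13.8, 8.7, 0.0]
```

```bash
python3 -m crank '[[-0.75,0.01,0,0,0,-0.05],[-1.5,0.06,0,0,0,-0.1],[-2.24,0.14,0,0,0,-0.15],[-2.98,0.26,0,0,0,-0.2],[-3.72,0.42,0,0,0,-0.25],[-4.44,0.62,0,0,0,-0.3],[-5.15,0.85,0,0,0,-0.35],[-5.86,1.11,0,0,0,-0.4],[-6.54,1.41,0,0,0,-0.45],[-7.21,1.75,0,0,0,-0.5]]'
python3 - <<'E'
from h import *
s=ctrl.get_state();p=s['eef_pos'];Q=R.from_quat(s['tcp_rot']);Hn=np.array([.6102,.0787,p[2]])
print(np.linalg.norm(p-Hn),np.degrees(np.arctan2(*(p-Hn)[1::-1]))%360,Q.inv().apply(s['contact_force']).round(1),s['opening'])
E
```

```text
time: 12.3
eef_pos: [0.4595, 0.0835, 0.0778]
tcp_rot: [0.712, 0.702, 0.001, -0.001]
contact_force: [-0.7, 1.3, 3.2]
opening: 0.171
finger_force: 25.7
0.15080674837896454 178.15977122039786 [ 1.3 -0.7 -3.2] 0.17115580324348545
```

```bash
python3 -m crank '[[-0.75,0.01,0,0,0,-0.05],[-1.5,0.06,0,0,0,-0.1],[-2.24,0.14,0,0,0,-0.15],[-2.98,0.26,0,0,0,-0.2],[-3.72,0.42,0,0,0,-0.25],[-4.44,0.62,0,0,0,-0.3],[-5.15,0.85,0,0,0,-0.35],[-5.86,1.11,0,0,0,-0.4],[-6.54,1.41,0,0,0,-0.45],[-7.21,1.75,0,0,0,-0.5]]'
python3 -m crank '[[-0.5,0,0,0,0,-0.03],[-0.9,0.03,0,0,0,-0.06],[-1.3,0.05,0,0,0,-0.09],[-1.5,0.06,0,0,0,-0.1],[-1.6,0.06,0,0,0,-0.1],[-1.6,0.06,0,0,0,-0.1]]'
python3 - <<'E'
from h import *
s=ctrl.get_state();p=s['eef_pos'];Q=R.from_quat(s['tcp_rot']);Hn=np.array([.6102,.0787,p[2]])
print(np.linalg.norm(p-Hn),np.degrees(np.arctan2(*(p-Hn)[1::-1]))%360,Q.inv().apply(s['contact_force']).round(1),s['opening'])
E
```

```text
time: 13.3
eef_pos: [0.4751, 0.0112, 0.0777]
tcp_rot: [0.516, 0.857, 0.0, -0.002]
contact_force: [-3.8, 2.4, 5.8]
opening: 0.176
finger_force: 26.0
time: 13.9
eef_pos: [0.4829, -0.0025, 0.0777]
tcp_rot: [0.473, 0.881, 0.0, -0.002]
contact_force: [-4.3, 2.3, 6.6]
opening: 0.176
finger_force: 26.0
0.15102813369003645 212.54223718043633 [ 4.3 -2.3 -6.6] 0.17617080266555699
```

```bash
python3 -m crank '[[-0.1,0,0,0,0,-0.01],[-0.2,0,0,0,0,-0.01],[-0.3,0,0,0,0,-0.02],[-0.4,0,0,0,0,-0.02],[-0.4,0,0,0,0,-0.02],[-0.4,0,0,0,0,-0.02]]'
python3 - <<'E'
from h import *
s=ctrl.get_state();p=s['eef_pos'];Q=R.from_quat(s['tcp_rot']);Hn=np.array([.6102,.0787,p[2]])
print(np.linalg.norm(p-Hn),np.degrees(np.arctan2(*(p-Hn)[1::-1]))%360,Q.inv().apply(s['contact_force']).round(1),s['opening'])
p,d,i=snap('top','t9');s,d2,i2=snap('scene','s9')
a=cv2.resize(p[230:350,240:400],(400,300),interpolation=2);b=cv2.resize(s[190:310,220:380],(400,300),interpolation=2)
cv2.imwrite('pics/b9.png',np.hstack([a,b]))
E
```

```text
time: 14.5
eef_pos: [0.4834, -0.0035, 0.0776]
tcp_rot: [0.465, 0.885, 0.001, -0.005]
contact_force: [-8.5, 8.5, 11.8]
opening: 0.175
finger_force: 26.5
0.15111503224542805 212.96171152447468 [ 12.   -2.2 -11.7] 0.17482936700951215
```

View pics/b9.png

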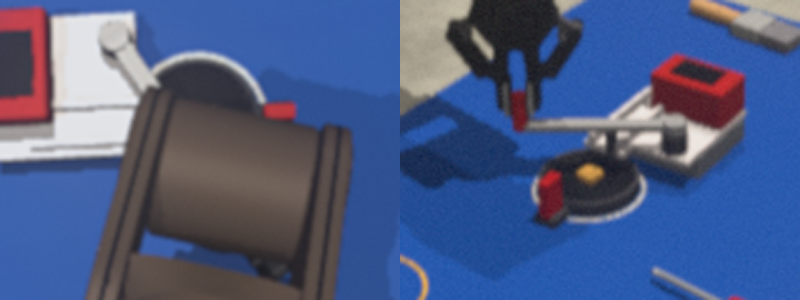

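The view shows the lever at its stop (the push force rose to 12 N while the knob stalled at 63°). The brass part lies in the dish at about (590,173) in the right half. Now I let go.

```bash
python3 -m crank '[[0,0,0,0,0,0],[0,0,0,0,0,0],[0,0,0,0,0,0],[0,0,0,0,0,0],[0,0,0,0,0,0],[0,0,0,0,0,0],[0,0,0,0,0,0],[0,0,0,0,0,0]]' 0.6
python3 -m crank '[[0,0,-1,0,0,0],[0,0,-3,0,0,0],[0,0,-5,0,0,0],[0,0,-7,0,0,0],[0,0,-9,0,0,0],[0,0,-11,0,0,0],[0,0,-12,0,0,0],[0,0,-12,0,0,0]]'
python3 go.py .46 -.25 .2 2
```

```text
time: 15.4
eef_pos: [0.4861, -0.0066, 0.0773]
tcp_rot: [0.464, 0.886, -0.0, -0.0]
contact_force: [-0.1, -0.2, 0.3]
opening: 0.6
finger_force: 0.0
time: 16.2
eef_pos: [0.4872, -0.0068, 0.1996]
tcp_rot: [0.464, 0.886, 0.001, 0.002]
contact_force: [0.9, 0.1, -0.4]
opening: 0.597
finger_force: 0.0
t 16.2 q [-0.22 -0.11  2.06  0.    1.19 -0.83] shift [-18.46 -16.07  -0.03] turn [0.004 0.002 0.57 ] F [ 0.9  0.1 -0.4]
```

```bash
python3 -m crank '[[-3,-2.5,0,0,0,0],[-6,-5,0,0,0,0],[-9,-8,0,0,0,0],[-12,-11,0,0,0,0],[-15,-14,0,0,0,0],[-18.5,-16,0,0,0,0],[-18.5,-16,0,0,0,0],[-18.5,-16,0,0,0,0],[-18.5,-16,0,0,0,0]]'
python3 - <<'E'
from m import *
p,d,i=snap('top','t10');meas(p,d,i,'top');s,d2,i2=snap('scene','s10')
P=pts(d,i);V=p.max(2).astype(int);sp=V-p.min(2)
k=(abs(P[...,2]-.019)<.004)&(sp<60)&(np.hypot(P[...,0]-.55,P[...,1]-.015)<.056);print('dish rim px',k.sum())
a=cv2.resize(p[215:350,220:400],(400,300),interpolation=2);b=cv2.resize(s[190:310,220:380],(400,300),interpolation=2)
cv2.imwrite('pics/b10.png',np.hstack([a,b]))
E
```

```text
time: 17.1
eef_pos: [0.4592, -0.2485, 0.1963]
tcp_rot: [0.464, 0.886, 0.0, -0.001]
contact_force: [-0.4, 0.4, 1.2]
opening: 0.6
finger_force: 0.0
top mat z 0.0035
 red 631 [245.5 256.1] mid [0.5868 0.1504 0.0817] [0.546 0.126 0.077] [0.628 0.174 0.086] top med [0.5835 0.1489 0.0814] ax -179.1
 red 68 [351.3 274.4] mid [ 0.5528 -0.0477  0.0517] [ 0.547 -0.058  0.048] [ 0.559 -0.037  0.055] top med [ 0.5527 -0.0468  0.0522] ax 94.5
 red 47 [242.9 313.6] mid [0.479  0.1501 0.0991] [0.473 0.143 0.095] [0.485 0.157 0.104] top med [0.479  0.1497 0.1014] ax 59.2
  white [0.5512 0.0152] 0.0541 382 [318.7 278. ]
  yellow [ 0.4829 -0.2282] 0.0542 347 [442.  311.1]Traceback (most recent call last):
  File "<stdin>", line 2, in <module>
  File "m.py", line 21, in meas
    circ(box&(z>.0145)&(z<.024)&(V<130)&(y<-.1)&(S<170),'rim',(.483,-.228),.0475,.019)
    ~~~~^^^^^^^^^^^^^^^^^^^^^^^^^^^^^^^^^^^^^^^^^^^^^^^^^^^^^^^^^^^^^^^^^^^^^^^^^^^^^^
  File "m.py", line 15, in circ
    e=abs(np.hypot(*(W-s[:2]).T)-r0);U=W[e<tol]
                     ~^~~~~~
ValueError: operands could not be broadcast together with shapes (0,) (2,)
```

The picture allowance is used up, so I check the rest by numbers. The knob is back at rest and the tab is exactly where a centred dish puts it.

```bash
python3 - <<'E'
from h import *
for n in('top','scene'):
    p,d,i=snap(n);P=pts(d,i);h=cv2.cvtColor(p,cv2.COLOR_BGR2HSV);H,S,V=[h[...,k].astype(int) for k in range(3)]
    x,y,z=P[...,0],P[...,1],P[...,2];dd=np.hypot(x-.5505,y-.0155)
    b=(H>10)&(H<30)&(S>60)&(V>90)&(dd<.05);b2=(H>10)&(H<30)&(S>60)&(V>90)&(abs(x-.547)<.02)&(y>.04)&(y<.12)&(z>.02)
    print(n,'brass in dish',b.sum(),np.median(P[b],0).round(4),'in channel',b2.sum())
    k=(abs(z-.019)<.004)&(dd<.058)&(S<90)&(V<140);W=P[k][:,:2]
    if len(W)>20:
        (cx,cy),r=cv2.minEnclosingCircle((W*1000).astype(np.float32));print(' rim',round(cx,1),round(cy,1),round(r,1))
    blue=(H>105)&(H<125)
    a=(np.hypot(x-.71,y+.27)<.06)&(z>.03); print(' jar',a.sum(),np.median(P[a],0).round(3) if a.any() else '')
E
```

```text
top brass in dish 134 [0.5456 0.0224 0.0166] in channel 0
 rim 549.7 11.3 52.5
 jar 355 [ 0.715 -0.268  0.048]
scene brass in dish 67 [0.5451 0.0227 0.016 ] in channel 0
 rim 553.8 13.1 51.5
 jar 336 [ 0.721 -0.275  0.047]
```

```bash
python3 -c "
from plant import ctrl
print(ctrl.sign_off())"
```

```text
the job is handed in; nothing more can be done
None
```

Job handed in at about 17 s: the holder was slid into the white ring (about 0.5 mm off centre by the last close-up fit, before the lever swing), the lever went to its stop and sprang back, and the brass part lies in the dish.

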